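# Dress the sanding head: coarse drum, fine drum, end cap

### The job

Get the sanding head ready for smoothing the bent-wood frames: slide the red-brown coarse drum onto its rod first and right up to the stop collar, then the blue fine drum up against it, and last push the yellow end cap on and lean on it with a steady 18 N or so for half a second, so that the whole stack sits tight against the collar with no gaps. Go in slowly and by feel, without ramming or forcing anything (never over 30 N), and leave the bare wooden core in the rack and everything else on the bench where it is.

Things in the scene. Friction and masses are not known exactly. Their poses are not given: they have to be found in the camera images.
- sander: Bench sanding head, bolted down: green finned motor (104 mm across) on a base plate 150 x 215 mm, with a bare steel rod standing out level from its end, axis 120 mm above the bench. Origin: centre of its underside; z up; the rod points along the body's -y, so parts slide on along +y. From the rod's tip the dark bearing nose begins at 135 mm, the motor at 169 mm. Place and heading differ each time.
- rod_tip (a point): Centre of the rod's free end, on its axis; axes as the sanding head's: +y runs from the tip inward along the rod. Rod 16 mm in diameter, the last 3 mm tapering to 12.4 mm. A dark stop collar with a brass band and a black rubber washer on its face (12 N per mm), 36 mm across, is clamped round the rod. The washer's face lies 70 to 90 mm inward of the tip; where is not measured, find it by feel at 20 mm/s or less.
- strip_crest (a point): Crest of a bowed brass spring strip let into the top of the rod, as at rest: 11 mm inward of the tip, 2.5 mm proud of the rod; it slopes down to 3 and 18 mm from the tip and yields under load. Every part drags over it with 3 to 10 N along the rod, most as its front edge climbs the strip; this drag is not the end stop, and it is what keeps the end cap on.
- coarse: Coarse sanding drum, loose: red-brown abrasive on a wooden core with a metal bush; 50 mm in diameter, 28 mm wide, through hole 18 mm in diameter, 60 g. Origin at its centre; the hole runs along its own y axis. It lies on its side in the rack, hole axis level, centre about 54 mm above the bench; can be gripped across its diameter from above.
- fine: Fine sanding drum, loose: the same but blue. Same size, origin and axes as the coarse drum.
- end_cap: End cap, loose: yellow ribbed plastic, 44 mm in diameter, 44 mm long, 70 g, with a blind hole 18 mm in diameter, 38 mm deep. Origin: centre of its open face; the hole opens towards its own +y, the closed end is at y = -44 mm. It lies on its side in the rack, hole level, 50 mm above the bench, open end already facing the sanding head's way; grip it across the diameter about y = -22 mm.
- rack: Wooden rack, fixed to the bench: board 70 x 236 x 12 mm with two battens along its y axis (44 mm over both, tops 32 mm above the bench). The three drums lie in it at about y = -75, -25 and +25 mm in any order, the cap with its open face at about +101 mm, all hole axes along its y. Origin: centre of its underside. Place and heading differ each time.
- bare_core: Bystander in the rack: a drum core of bare pale wood without abrasive, the same size as the drums. Stays in the rack.
- bent_frame: Bystander: bent-wood frame lying on the bench, 200 x 260 mm, 28 mm high. Origin: centre of its underside.
- hammer: Bystander: hammer, 240 mm long, lying on the bench.
- glue_bottle: Bystander: white glue bottle, 56 mm across, 130 mm tall, standing.
- dust_brush: Bystander: dust brush, 200 mm long, lying on the bench.
- hex_key: Bystander: dark steel hex key, 90 mm long, lying on the bench.
Not all that is in view belongs to the job. Several things have the shape of the end_cap; the one meant has the colours described above. There is more than one size of the fine; the job needs the larger.

How it is judged:
On the way, in this order (a step that is already met when the one before it is completed fails the run):
1. the coarse drum is on the rod, its centre at least 54 mm inward of the tip (up by the collar), before the fine drum (x of coarse in the frame of rod_tip between -0.003 and 0.003 m and z of coarse in the frame of rod_tip between -0.003 and 0.003 m and y of coarse in the frame of rod_tip between 0.054 and 0.078 m and not (x of fine in the frame of rod_tip between -0.003 and 0.003 m and z of fine in the frame of rod_tip between -0.003 and 0.003 m)), for 0.2 s.
2. the fine drum is on the rod outside the coarse one, its centre at least 26 mm inward of the tip (x of coarse in the frame of rod_tip between -0.003 and 0.003 m and z of coarse in the frame of rod_tip between -0.003 and 0.003 m and y of coarse in the frame of rod_tip between 0.054 and 0.078 m and x of fine in the frame of rod_tip between -0.003 and 0.003 m and z of fine in the frame of rod_tip between -0.003 and 0.003 m and y of fine in the frame of rod_tip between 0.026 and 0.052 m), for 0.2 s.
3. the end cap is pressed home: at least 10 N goes from cap to fine drum, from fine to coarse drum and from the coarse drum into the collar at the same time (all of step 2 and x of end_cap in the frame of rod_tip between -0.003 and 0.003 m and z of end_cap in the frame of rod_tip between -0.003 and 0.003 m and y of end_cap in the frame of rod_tip between 0.012 and 0.039 m and contact force between end_cap and fine above 10 N and contact force between fine and coarse above 10 N and contact force between coarse and sander above 10 N), for 0.2 s.
At the end, for the whole second after the job is handed in: Coarse drum, fine drum and cap rest released on the rod within 3 mm of its axis. Inward of the tip: coarse centre 54 to 78 mm, fine centre 26 to 52, cap's open face 12 to 39. Fine centre at most 29.8 mm from coarse centre, cap face at most 16 mm from fine centre (gaps under 2 mm) (all of step 2 and x of end_cap in the frame of rod_tip between -0.003 and 0.003 m and z of end_cap in the frame of rod_tip between -0.003 and 0.003 m and y of end_cap in the frame of rod_tip between 0.012 and 0.039 m and distance between coarse and fine below 0.0298 m and distance between fine and end_cap below 0.016 m and linear speed of each of coarse, fine, end_cap below 0.01 m/s); the robot touches nothing.
It fails at once if a drum, the cap or the gripper is pressed against the sanding head, or the drums and cap against one another, with more than 30 N (contact force between any of coarse, fine, end_cap, the arm, the fingers and sander above 30 N or contact force between fine and coarse above 30 N or contact force between end_cap and fine above 30 N).
It fails at once if the bare core is moved more than 20 mm, or the bent frame, hammer, glue bottle, dust brush or hex key more than 30 mm (distance of bare_core from where it was at the start of the episode above 0.02 m or distance of any of bent_frame, hammer, glue_bottle, dust_brush, hex_key from where it was at the start of the episode above 0.03 m).
It also fails if it takes over 72 s, if anything falls off the work surface, if the arm or the gripper's body presses on something with over 40 N, if the wrist force passes 120 N, or if a joint passes its speed limit or range.

### The arm

A 6-joint arm with a two-finger parallel gripper is mounted at the origin on the work surface. World frame = base frame: x ahead of the robot, y to its left, z up, the work surface at z = 0. Lengths are in m, angles in rad, forces in N, time in s.
With the tool pointing down it reaches from about 0.325 to 0.875 m from the base axis. Payload 4.4 kg.
Tool frame: the origin (TCP) lies at the very end of the fingers, on their centre line; the grasp point (between the pads) lies 19 mm behind it; x points along the fingers, z is the direction in which the jaws open and shut, and the axes are right-handed (so a half turn about x gives the same grasp; the last joint's range is limited). The gripper opens to 85 mm and grips with 20 to 120 N. Pads are 22 mm wide; open, the fingers measure 114 mm over their backs; the gripper's body (76 mm by 85 mm) begins 54 mm behind the grasp point. The pads swing forward as they close: fully open they stand 13 mm farther back than shut.
Start: joints at [1.185, 0.207, 1.542, -0, 1.393, -0.15], TCP at [0.134, 0.559, 0.193] pointing down, gripper open.
Joint ranges: [-2.73, 2.73], [-0.86, 2.22], [0.23, 2.46], [-1.11, 4.25], [0.08, 2.63], [-2.82, 2.82]. Speed limits (rad/s): [2.79, 2.79, 3.14, 3.14, 3.14, 3.14].

### API

Orientations are given as a rotation vector (axis times angle).
In Python, from workcell import arm gives the robot as it stands. The module is installed in compiled form; this text tells all that it offers.
- The arm moves only by the shell command python3 -m inch 'ROWS' [OPENING] [FORCE]. ROWS is JSON, a list of rows, each a list of 4 numbers: the shift along the world's x, y, z in m, then the turn about the world's z in rad. A call has 1 to 20 rows; each row shifts and turns the commanded pose from where the row before left it; what a row does not reach is not made up. A row lasts 1/8 s, in which the tool goes at most 62.5 mm and 10.7 degrees, less where a joint would pass 70% of its speed; a pose out of reach is approached as far as the arm can. A call with a gripper value outside its range is refused whole. OPENING is the finger opening in m, from 0 to 0.0854, set as the call begins (- or left out, the last holds). The fingers move at their own pace and stop on an object; FORCE is the grip in N (left out, the last holds). Time passes only in rows, so rows that do not move let the fingers close. It gives the time, the measured TCP pose, the force and the opening at its end, in the units of the state.
- arm.observe(): the state, without advancing time (a new reading comes with each control period).
- arm.camera(name): name is "scene" or "side" or "wrist"; returns a dict with "color" (480x640x3 uint8, red, green, blue), "z_map" (480x640 float32, m along the optical axis (not along the pixel's ray), 0 where there is no reading), "mtx" (3x3 intrinsics, pixels), "distortion" ([k1, k2, p1, p2, k3] as OpenCV has them; the pictures are not rectified), "rvec" (rotation vector, rad) and "tvec" (3), from world to camera coordinates, as OpenCV has them; the wrist camera has in their place "tool_from_camera" (4x4, takes a point from camera to tool coordinates, whose origin is the TCP and whose axes are the tool frame's). Camera axes: x right, y down, z forward; pixel columns grow to the right and rows downward; lengths in m; the calibration is good to about 2 mm. A picture is of the moment at which its call begins: read the wrist's pose just before it.
- arm.finish_job(): hands the job in, once; it reports no verdict.
Trained networks look in the newest picture that a camera, given by its name, has taken for a name from the list of things; names that differ only in an ending like _2 or _b are one class to them, and where a whole thing is asked for, a point or a joint stands for the part that bears it (a point fixed in the world has none). Each returns a list of dicts, best first, with "score" (0 to 1); they miss things now and then, are a little off and sometimes report something else, mostly with a low value. They report only what shows in the picture. A call takes as long as a camera call. They do not tell look-alikes from the thing itself.
- arm.recognise(camera, thing): "point" ([x, y, z] in m, in world coordinates, good to about 4 mm: the middle of the surface that is visible of it).
- arm.trace(camera, thing): "mask" (480x640 bool, what is visible of it).
- arm.place_of(camera, thing): "point" ([x, y, z] in m, in world coordinates, good to about 4 mm: a listed point, or the origin of a listed thing).
The state is a dict: "t": time; "qpos": joint angles; "joint_velocities": joint speeds; "effort": joint torques, N m; "ee_pos": TCP position; "tool_rot": TCP orientation; "ft_force": force on the tool from outside, world axes, zero at the start; "ft_torque": the same for the moment, N m; "finger_gap": finger opening in m.
Only numpy, scipy, OpenCV 4.12 (cv2) and the standard library are available. Lean on these libraries where they do the work, as an engineer would, in place of code of your own. Each camera call takes 0.05 s, during which the arm holds its last target.

## Working session

There is one attempt and no reset: what is moved stays moved. The work goes in short steps, Python scripts to look and compute and a shell command to move; the robot and the scene stay as the last step left them, time stands still between calls to the robot, and variables do not carry over. Pictures are saved under pics/ and viewed, and the job is handed in when it is done.

```bash
ls; mkdir -p pics
cat > h.py <<'E'
import numpy as np, cv2, json
from workcell import arm
def save(img,name): cv2.imwrite('pics/'+name+'.png',img[:,:,::-1])
E
python3 - <<'E'
from h import *
s=arm.observe(); print({k:np.round(v,4).tolist() for k,v in s.items()})
for c in ['scene','side']:
    d=arm.camera(c); save(d['color'],c+'1'); np.savez(c+'1.npz',**{k:d[k] for k in d})
    for n in ['sander','rod_tip','strip_crest','coarse','fine','end_cap','rack','bare_core']:
        r=arm.place_of(c,n)
        print(c,n,[(np.round(q['point'],3).tolist(),round(q['score'],2)) for q in r][:4])
E
```

```text
pics
{'t': 0.0, 'qpos': [1.1845, 0.2074, 1.543, 0.0, 1.3935, -0.1505], 'joint_velocities': [0.0009, -0.001, -0.0005, 0.0002, 0.0004, 0.0007], 'effort': [0.0007, -38.3034, -29.1599, -0.0, 0.0104, -0.0], 'ee_pos': [0.134, 0.5583, 0.1918], 'tool_rot': [-1.035, 1.3136, 1.0331], 'ft_force': [-0.1188, 0.427, -0.133], 'ft_torque': [0.042, 0.0186, 0.0138], 'finger_gap': 0.0853}
scene sander [([0.551, 0.265, -0.002], 0.78), ([0.496, -0.116, 0.054], 0.64), ([0.497, -0.216, -0.005], 0.61)]
scene rod_tip [([0.585, 0.024, 0.116], 0.71), ([0.496, -0.218, -0.004], 0.37), ([0.495, -0.113, 0.054], 0.24)]
scene strip_crest [([0.588, 0.035, 0.129], 0.76)]
scene coarse [([0.507, -0.29, 0.05], 0.62)]
scene fine [([0.501, -0.187, 0.054], 0.8), ([0.606, -0.188, 0.02], 0.57)]
scene end_cap [([0.396, -0.071, 0.02], 0.84), ([0.496, -0.117, 0.053], 0.67)]
scene rack [([0.498, -0.218, -0.004], 0.84)]
scene bare_core [([0.503, -0.238, 0.056], 0.85), ([0.511, -0.288, 0.054], 0.64)]
side sander [([0.556, 0.262, 0.003], 0.72)]
side rod_tip [([0.594, 0.02, 0.118], 0.81), ([0.5, -0.188, 0.054], 0.61)]
side strip_crest [([0.587, 0.033, 0.126], 0.58)]
side coarse [([0.509, -0.292, 0.057], 0.74)]
side fine [([0.611, -0.185, 0.017], 0.67)]
side end_cap [([0.398, -0.074, 0.023], 0.71), ([0.488, -0.116, 0.049], 0.62)]
side rack [([0.5, -0.216, -0.002], 0.68)]
side bare_core [([0.502, -0.241, 0.052], 0.66)]
```

View pics/scene1.png

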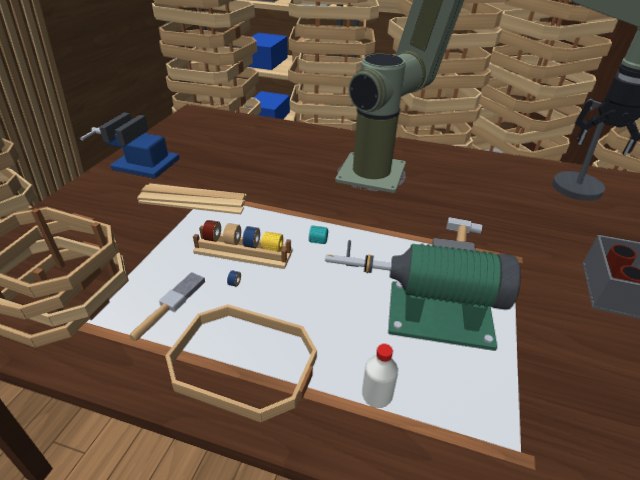

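View pics/side1.png

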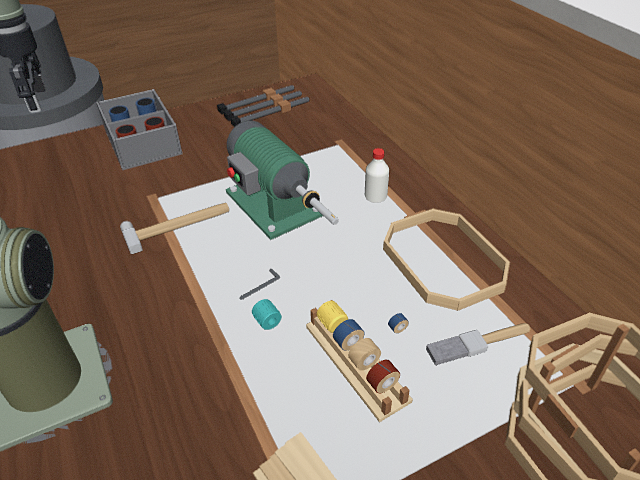

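The scene view shows, in the rack, red-brown at (210,230), bare wood (232,234), blue (252,237) and yellow cap (272,241). The teal cap at (318,234) and the small blue drum at (234,278) are decoys. The rod tip is at about (328,259). Next I'll fit the axes from the depth data.

```bash
cat >> h.py <<'E'
def cloud(d,T=None):
    v,u=np.nonzero(d['z_map']>0); z=d['z_map'][v,u]
    p=cv2.undistortPoints(np.stack([u,v],1).astype(np.float64)[:,None],d['mtx'],d['distortion'])[:,0]
    P=np.c_[p*z[:,None],z]
    if T is None:
        R,_=cv2.Rodrigues(np.array(d['rvec'],float)); P=(P-np.array(d['tvec']).ravel())@R
    else: P=P@T[:3,:3].T+T[:3,3]
    return P,d['color'][v,u].astype(int),np.stack([u,v],1)
def circ(a,z,r):
    from scipy.optimize import least_squares
    f=lambda q:np.hypot(a-q[0],z-q[1])-r
    return least_squares(f,[np.median(a),np.median(z)-r/2],loss='soft_l1',f_scale=.001).x
def axisfit(P,r,y0,it=None):
    # cylinder of known radius, axis x=a+b*(y-y0), z=c+d*(y-y0)
    from scipy.optimize import least_squares
    def f(q):
        dirv=np.array([q[1],1,q[3]]);dirv/=np.linalg.norm(dirv)
        w=P-np.array([q[0],y0,q[2]]); w=w-np.outer(w@dirv,dirv)
        return np.linalg.norm(w,axis=1)-r
    s=least_squares(f,[np.median(P[:,0]),-.1,np.median(P[:,2])-r/2,0],loss='soft_l1',f_scale=.001)
    return s.x,np.sqrt(np.mean(s.fun**2))
def tool(s):
    R,_=cv2.Rodrigues(np.array(s['tool_rot'])); T=np.eye(4);T[:3,:3]=R;T[:3,3]=s['ee_pos'];return T
E
python3 - <<'E'
from h import *
s=arm.observe(); print(np.round(tool(s),3).tolist())
for c in ['scene','side']:
    d=dict(np.load(c+'1.npz')); P,C,U=cloud(d)
    b=(abs(P[:,0]-.5)<.15)&(abs(P[:,1])<.1)&(abs(P[:,2])<.02); print(c,'bench z',np.median(P[b,2]),P[b,2].std())
    m=(P[:,2]>.105)&(P[:,2]<.14)&(abs(P[:,0]-.585)<.03)&(P[:,1]<.08)&(P[:,1]>-.02)
    r=P[m]; print('rod n',len(r),r.min(0),r.max(0))
    m2=m&(P[:,1]>.045)&(P[:,1]<.08); 
    m3=m&(P[:,2]<.1305)
    q,e=axisfit(P[m3],.008,.02); print('rod axis at y=.02',np.round(q,4),e)
    # motor axis
    g=(C[:,1]>C[:,0]*1.3)&(P[:,2]>.1)&(P[:,1]>.2)&(P[:,1]<.35)
    if g.sum()>50:
        q,e=axisfit(P[g],.052,.02); print('motor axis',g.sum(),np.round(q,4),e)
    for n,xy,rr in [('red',(.508,-.291),.025),('wood',(.503,-.24),.025),('blue',(.5,-.189),.025),('cap',(.497,-.138),.022)]:
        m=(np.hypot(P[:,0]-xy[0],0)<.035)&(abs(P[:,1]-xy[1])<.023)&(P[:,2]>.055)
        R,G,B=C.T
        k={'red':(R>1.8*B),'wood':R>100,'blue':B>R*1.3,'cap':(R>1.8*B)&(R>120)}[n]
        if n=='red': k&=R<170
        p=P[m&k]; 
        if len(p)>15:
            x,z=circ(p[:,0],p[:,2],rr); print(n,len(p),'x,z',round(x,4),round(z,4),'y',np.round(np.percentile(p[:,1],[2,50,98]),4))
E
```

```text
[[-0.0, -0.972, 0.234, 0.134], [0.0, 0.234, 0.972, 0.559], [-1.0, 0.0, 0.0, 0.193], [0.0, 0.0, 0.0, 1.0]]
scene bench z 0.0009416009867064339 0.0020311746388126453
rod n 212 [0.57116452 0.02272071 0.114619  ] [0.59324857 0.07993123 0.1305825 ]
rod axis at y=.02 [ 0.5841 -0.1258  0.1201  0.0044] 0.0012655782612048954
motor axis 4185 [ 0.5842 -0.1329  0.1201  0.0029] 0.001674934864047743
red 167 x,z 0.504 0.0538 y [-0.3022 -0.289  -0.2758]
wood 197 x,z 0.4999 0.054 y [-0.2503 -0.2361 -0.2228]
blue 171 x,z 0.4956 0.0539 y [-0.2007 -0.1882 -0.1752]
cap 232 x,z 0.4907 0.0502 y [-0.1556 -0.1352 -0.116 ]
side bench z 0.0009968864724046907 0.0022893059801936005
rod n 204 [0.56850019 0.02047885 0.11395863] [0.59293168 0.07986845 0.13033526]
rod axis at y=.02 [ 0.5858 -0.1512  0.1205  0.0044] 0.0016678181261173355
motor axis 1841 [ 0.5833 -0.1294  0.1205  0.0029] 0.006639596747651325
red 425 x,z 0.505 0.0543 y [-0.3051 -0.2923 -0.2783]
wood 544 x,z 0.5002 0.0533 y [-0.2537 -0.2439 -0.2259]
blue 343 x,z 0.4962 0.0541 y [-0.2035 -0.1903 -0.1763]
cap 501 x,z 0.4916 0.0499 y [-0.1604 -0.1431 -0.1185]
```

```bash
python3 - <<'E'
from h import *
d=arm.camera('wrist'); print(np.round(d['tool_from_camera'],3).tolist(), np.round(d['mtx'],0).tolist())
E
python3 -m inch '[[0,0,0.055,-0.08],[0,0,0.055,-0.08],[0.0375,-0.047,0.02,-0.08],[0.0375,-0.047,0.01,-0.08],[0.0375,-0.047,0,-0.08],[0.0375,-0.047,0,-0.08],[0.0375,-0.047,0,-0.08],[0.0375,-0.047,0,-0.08],[0.0375,-0.047,0,-0.08],[0.0375,-0.047,0,-0.08],[0.0375,-0.047,0,-0.08],[0.0375,-0.047,0,-0.08],[0.0375,-0.047,0,-0.08],[0.0375,-0.047,0,-0.08],[0,0,0,-0.08],[0,0,0,0],[0,0,0,0]]' 0.085 30
```

```text
[[0.0, -0.327, 0.945, -0.181], [-0.001, -0.945, -0.327, 0.084], [1.0, -0.001, -0.0, -0.001], [0.0, 0.0, 0.0, 1.0]] [[351.0, 0.0, 317.0], [0.0, 351.0, 237.0], [0.0, 0.0, 1.0]]
t: 3.08
ee_pos: [0.5836, -0.0038, 0.3329]
tool_rot: [-0.107, 1.568, 0.108]
ft_force: [-0.1, -0.3, 0.7]
finger_gap: 0.0845
```

```bash
cat > wr.py <<'E'
from h import *
import sys
s=arm.observe(); d=arm.camera('wrist'); save(d['color'],sys.argv[1])
P,C,U=cloud(d,tool(s)@d['tool_from_camera'])
np.savez(sys.argv[1]+'.npz',P=P,C=C,U=U)
b=(abs(P[:,2])<.015); print('bench',np.median(P[b,2]))
m=(P[:,2]>.108)&(P[:,2]<.1302)&(abs(P[:,0]-.582)<.03)&(P[:,1]<.09)&(P[:,1]>0)
if m.sum()>50:
    r=P[m]; q,e=axisfit(r,.008,.02); print('rod',m.sum(),np.round(q,4),e,'ymin',np.sort(r[:,1])[[0,2,5,10,20]])
    for a in np.arange(0.015,.09,.01):
        k=m&(abs(P[:,1]-a)<.005)
        if k.sum()>10: x,z=circ(P[k,0],P[k,2],.008); print(round(a,3),k.sum(),round(x,4),round(z,4), 'mid',round((P[k,0].min()+P[k,0].max())/2,4))
R,G,B=C.T
for n,xy,rr in [('red',(.508,-.291),.025),('blue',(.5,-.189),.025),('cap',(.497,-.138),.022)]:
    m=(abs(P[:,0]-xy[0])<.035)&(abs(P[:,1]-xy[1])<.026)&(P[:,2]>.055)
    k={'red':(R>1.8*B)&(R<170),'blue':B>R*1.3,'cap':(R>1.8*B)&(R>120)}[n]
    p=P[m&k]
    if len(p)>15: x,z=circ(p[:,0],p[:,2],rr); print(n,len(p),'x,z',round(x,4),round(z,4),'y',np.round(np.percentile(p[:,1],[2,50,98]),4))
E
python3 wr.py w1
```

```text
bench 0.0007458627418273078
rod 953 [ 0.5855 -0.1322  0.1204 -0.0035] 0.0007044787457580299 ymin [0.02235248 0.02263368 0.02325209 0.02381075 0.02487073]
0.025 87 0.5845 0.1199 mid 0.5845
0.035 129 0.5835 0.1207 mid 0.5835
0.045 143 0.5822 0.1204 mid 0.5822
0.055 145 0.5809 0.1203 mid 0.5807
0.065 147 0.5796 0.1204 mid 0.5793
0.075 149 0.5782 0.1202 mid 0.5778
0.085 153 0.5769 0.1201 mid 0.5765
red 371 x,z 0.5059 0.0539 y [-0.3028 -0.2891 -0.2768]
blue 478 x,z 0.4972 0.0543 y [-0.2023 -0.1894 -0.1766]
cap 773 x,z 0.493 0.0502 y [-0.1569 -0.1365 -0.1173]
```

View pics/w1.png

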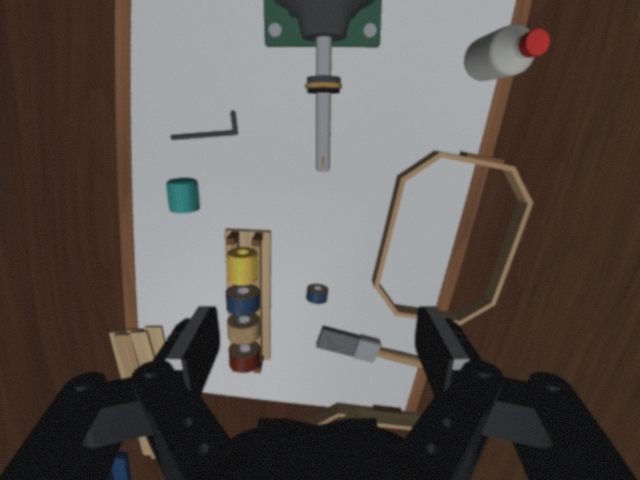

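The wrist view shows the rod tip at (322,168), the collar at (323,84), and the rack drums and yellow cap at (243,265–357). All three cameras agree within about 1.5 mm. Now I'll move over the coarse drum.

```bash
python3 -m inch '[[-0.0131,-0.0477,-0.03,-0.0245],[-0.0131,-0.0477,-0.03,-0.0245],[-0.0131,-0.0477,-0.035,0],[-0.0131,-0.0477,-0.035,0],[-0.0131,-0.0477,-0.035,0],[-0.0131,-0.0477,-0.03,0],[0,0,-0.04,0],[0,0,-0.03,0],[0,0,-0.02,0],[0,0,-0.016,0],[0,0,0,0],[0,0,0,0]]' 0.08 40
python3 - <<'E'
from h import *
s=arm.observe(); print(s['t'],np.round(tool(s),4).tolist())
E
```

```text
t: 4.62
ee_pos: [0.5061, -0.2908, 0.0328]
tool_rot: [-0.069, 1.568, 0.067]
ft_force: [0.2, 0.5, -0.4]
finger_gap: 0.0797
4.625 [[0.0016, -0.0865, 0.9962, 0.5061], [-0.0013, 0.9962, 0.0865, -0.2908], [-1.0, -0.0014, 0.0014, 0.0328], [0.0, 0.0, 0.0, 1.0]]
```

```bash
python3 -m inch '[[-0.001,0,0,0],[0,0,0,0],[0,0,0,0],[0,0,0,0],[0,0,0,0],[0,0,0,0]]' 0.03 60; python3 -m inch '[[0,0,0.02,0],[0,0,0.04,0],[0.005,0.01,0.04,0.04],[0.015,0.0555,0.01,0],[0.015,0.0555,0,0],[0.015,0.0555,0,0],[0.015,0.0555,0,0],[0.014,0.03,0,0],[0,0,0,0],[0,0,0,0]]'
python3 - <<'E'
from h import *
s=arm.observe(); print(s['t'],np.round(tool(s),4).tolist())
for c in ['scene','side']:
    d=arm.camera(c); save(d['color'],c+'2'); np.savez(c+'2.npz',**d)
E
```

```text
t: 5.38
ee_pos: [0.5068, -0.2921, 0.0349]
tool_rot: [-0.07, 1.565, 0.065]
ft_force: [-0.2, 1.2, 10.5]
finger_gap: 0.0301
t: 6.62
ee_pos: [0.5829, -0.029, 0.1417]
tool_rot: [-0.099, 1.569, 0.099]
ft_force: [0.8, 0.3, 0.6]
finger_gap: 0.0301
6.625 [[-0.0005, -0.1257, 0.9921, 0.5829], [-0.0006, 0.9921, 0.1257, -0.029], [-1.0, -0.0006, -0.0005, 0.1417], [0.0, 0.0, 0.0, 1.0]]
```

View pics/side2.png

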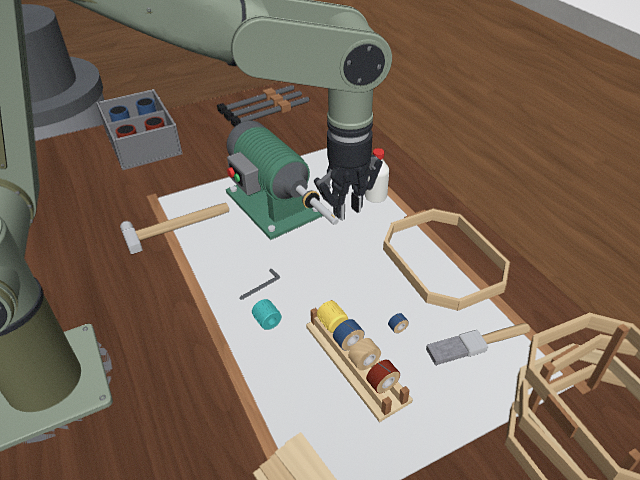

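View pics/scene2.png

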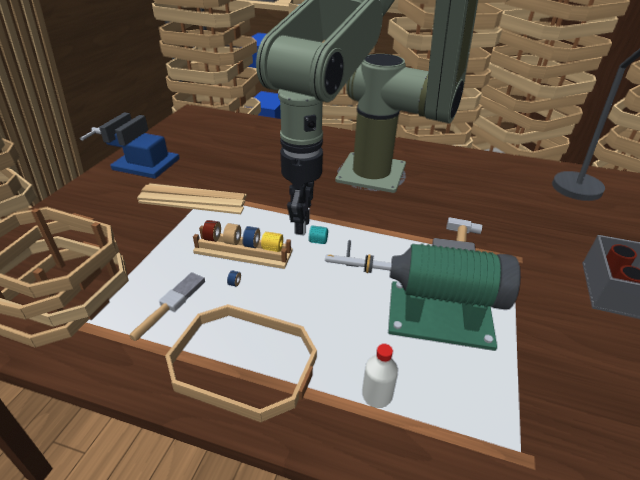

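The grasp missed. The fingers closed past the drum to 30 mm, and both views show the red drum still in the rack (side view at (383,376)). The pads probably sat too high, so I'll re-measure and grip lower.

```bash
python3 -m inch '[[-0.014,-0.03,0,-0.04],[-0.015,-0.0555,0,0],[-0.015,-0.0555,0,0],[-0.015,-0.0555,0,0],[-0.015,-0.06,0,0],[0,0,0,0]]' 0.08 60
python3 - <<'E'
from h import *
s=arm.observe(); print(s['t'],np.round(tool(s),4).tolist())
for c in ['scene','side']:
    d=dict(np.load(c+'2.npz')); P,C,U=cloud(d); R,G,B=C.T
    m=(abs(P[:,0]-.505)<.035)&(abs(P[:,1]+.29)<.026)&(P[:,2]>.05)&(R>1.8*B)&(R<170); p=P[m]
    x,z=circ(p[:,0],p[:,2],.025); print(c,len(p),x,z,np.percentile(p[:,1],[2,50,98]))
d=arm.camera('wrist'); save(d['color'],'w2'); P,C,U=cloud(d,tool(s)@d['tool_from_camera']);R,G,B=C.T
m=(abs(P[:,0]-.505)<.035)&(abs(P[:,1]+.29)<.026)&(P[:,2]>.05)&(R>1.8*B)&(R<170); p=P[m]
x,z=circ(p[:,0],p[:,2],.025); print('w',len(p),x,z,np.percentile(p[:,1],[2,50,98]))
E
```

```text
t: 7.48
ee_pos: [0.5071, -0.2907, 0.142]
tool_rot: [-0.062, 1.57, 0.059]
ft_force: [-0.6, 0.3, 0.4]
finger_gap: 0.0799
7.475 [[0.0002, -0.0773, 0.997, 0.5071], [-0.0018, 0.997, 0.0773, -0.2907], [-1.0, -0.0019, 0.0001, 0.142], [0.0, 0.0, 0.0, 1.0]]
scene 183 0.5038188913547682 0.05381918988197842 [-0.30227408 -0.28943834 -0.27564531]
side 451 0.505112542310235 0.0543838929222388 [-0.3060007  -0.29261625 -0.27849796]
w 1894 0.5059055403075575 0.05398883356218308 [-0.30445158 -0.2907383  -0.2777587 ]
```

View pics/w2.png

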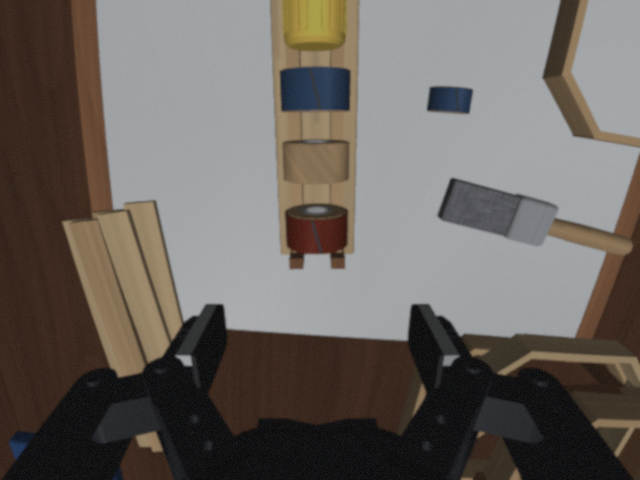

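Run:
```python
from h import *
s=arm.observe(); d=arm.camera('wrist'); T=d['tool_from_camera']; P,C,U=cloud(d,T)
m=(P[:,0]>-.16)&(P[:,0]<.03)&(abs(P[:,2])<.07)&(abs(P[:,1])<.06)
p=P[m]; print(len(p)); 
for lo in np.arange(-.1,.02,.005):
    k=(p[:,0]>=lo)&(p[:,0]<lo+.005)
    if k.sum(): q=p[k]; print(round(lo,3),k.sum(),'y',np.round([q[:,1].min(),q[:,1].max()],3),'z-',np.round([q[q[:,2]<0,2].min(initial=0),q[q[:,2]<0,2].max(initial=-1)],3),'z+',np.round([q[q[:,2]>0,2].min(initial=1),q[q[:,2]>0,2].max(initial=0)],3))
print(d['distortion'],s['t'])
```

```text
51398
-0.1 2347 y [-0.013  0.014] z- [-0.07  -0.036] z+ [0.037 0.07 ]
-0.095 915 y [0.005 0.013] z- [-0.066 -0.041] z+ [0.04  0.069]
-0.09 1060 y [-0.004  0.012] z- [-0.052 -0.04 ] z+ [0.039 0.052]
-0.085 912 y [-0.012  0.011] z- [-0.053 -0.04 ] z+ [0.039 0.053]
-0.08 1029 y [-0.012  0.011] z- [-0.054 -0.04 ] z+ [0.039 0.054]
-0.075 958 y [-0.012  0.011] z- [-0.054 -0.04 ] z+ [0.039 0.054]
-0.07 859 y [-0.012  0.011] z- [-0.054 -0.039] z+ [0.039 0.053]
-0.065 730 y [-0.012  0.011] z- [-0.054 -0.04 ] z+ [0.039 0.054]
-0.06 619 y [-0.012  0.011] z- [-0.053 -0.04 ] z+ [0.039 0.053]
-0.055 347 y [-0.012  0.011] z- [-0.047 -0.04 ] z+ [0.039 0.046]
-0.05 19 y [-0.008  0.005] z- [-0.041 -0.04 ] z+ [0.04 0.04]
[-0.0667857  0.         0.         0.         0.       ] 7.525
```

The depth data shows the fingertips really end about 50 mm behind the reported TCP when open, or about 39 mm when shut. The miss fits this: the pads touched the drum at z≈0.075. The fingers are otherwise centred, so I'll use that measured length and go lower.

```bash
python3 -m inch '[[-0.001,0,-0.05,0.007],[0,0,-0.04,0],[0,0,-0.03,0],[0,0,-0.018,0],[0,0,-0.011,0],[0,0,0,0]]' 0.08 60; python3 -m inch '[[0,0,0,0],[0,0,0,0],[0,0,0,0],[0,0,0,0]]' 0.03 60
```

```text
t: 8.32
ee_pos: [0.5083, -0.2846, -0.0074]
tool_rot: [-0.073, 1.57, 0.074]
ft_force: [-0.1, 0.3, 0.0]
finger_gap: 0.08
t: 8.82
ee_pos: [0.5065, -0.286, -0.0054]
tool_rot: [-0.074, 1.573, 0.073]
ft_force: [-8.5, -1.1, 9.4]
finger_gap: 0.049
```

```bash
python3 -m inch '[[0,0,0.01,0],[0,0,0.03,0],[0,0,0.04,0],[0.01,0.02,0.035,0.045],[0.016,0.055,0.005,0],[0.016,0.055,0,0],[0.016,0.055,0,0],[0.016,0.055,0,0],[0.009,0.024,0,0],[0,0,0,0],[0,0,0,0]]'
cat > held.py <<'E'
from h import *
import sys
tag,col,rr=sys.argv[1],sys.argv[2],float(sys.argv[3])
s=arm.observe(); T=tool(s); print(s['t'],'tcp',np.round(s['ee_pos'],4),'ang',round(np.arctan2(T[1,2],T[0,2]),4),'down',np.round(T[:3,0],3),'f',np.round(s['ft_force'],1),'gap',s['finger_gap'])
for c in ['scene','side','wrist']:
    d=arm.camera(c); save(d['color'],tag+c)
    P,C,U=cloud(d,T@d['tool_from_camera'] if c=='wrist' else None); np.savez(tag+c+'.npz',P=P,C=C,U=U)
    R,G,B=C.T
    k={'red':(R>1.8*B)&(R>40),'blue':(B>R*1.3)&(B>35),'cap':(R>1.8*B)&(R>120)}[col]
    q=P-T[:3,3]; lt=q@T[:3,:3]
    m=k&(abs(lt[:,0]+.061)<.03)&(abs(lt[:,1])<.035)&(abs(lt[:,2])<.03)
    p=P[m]; l=lt[m]
    if len(p)<30: print(c,len(p)); continue
    zz=circ(l[:,2],l[:,0],rr) if False else None
    from scipy.optimize import least_squares
    f=lambda a:np.hypot(l[:,2]-a[0],l[:,0]-a[1])-rr
    # use only points near the cylinder surface
    b=least_squares(f,[0,-.061],loss='soft_l1',f_scale=.0005)
    print(c,len(p),'held centre tool x,z',np.round(b.x[::-1],4),'y',np.round(np.percentile(l[:,1],[2,98]),4),'rms',np.sqrt(np.mean(b.fun**2)).round(4), 'world x,z',np.round(T[:3,3]+T[:3,:3]@[b.x[1],l[:,1].mean(),b.x[0]],4))
    m=(P[:,2]>.108)&(P[:,2]<.1302)&(abs(P[:,0]-.582)<.03)&(P[:,1]<.09)&(P[:,1]>(0.02 if len(sys.argv)<5 else float(sys.argv[4])))&~k
    if m.sum()>40:
        r,e=axisfit(P[m],.008,.02); print('   rod',m.sum(),np.round(r,4),round(e,4))
E
python3 held.py a1 red .025
```

```text
t: 10.2
ee_pos: [0.5914, -0.0215, 0.1132]
tool_rot: [-0.109, 1.567, 0.108]
ft_force: [-0.1, -0.0, -0.6]
finger_gap: 0.0493
10.2 tcp [ 0.5914 -0.0215  0.1132] ang 0.1379 down [ 0.001 -0.001 -1.   ] f [-0.1 -0.  -0.6] gap 0.04928771448743239
scene 10
side 200 held centre tool x,z [-0.0593 -0.0014] y [-0.0202  0.0059] rms 0.0015 world x,z [ 0.5913 -0.0311  0.1726]
   rod 107 [ 0.5694 -0.0743  0.1229  0.0924] 0.002
wrist 6359 held centre tool x,z [-0.0592 -0.0002] y [-0.018   0.0074] rms 0.0005 world x,z [ 0.5917 -0.026   0.1724]
   rod 4860 [ 0.5864 -0.1319  0.1204  0.0009] 0.0006
```

```bash
python3 -c "
import cv2,numpy as np
a=cv2.imread('pics/a1side.png')[130:310,230:430];b=cv2.imread('pics/a1scene.png')[150:330,230:430]
cv2.imwrite('pics/a1m.png',cv2.resize(np.hstack([a,b]),(800,360)))"
```

```text
(no output)
```

View pics/a1m.png

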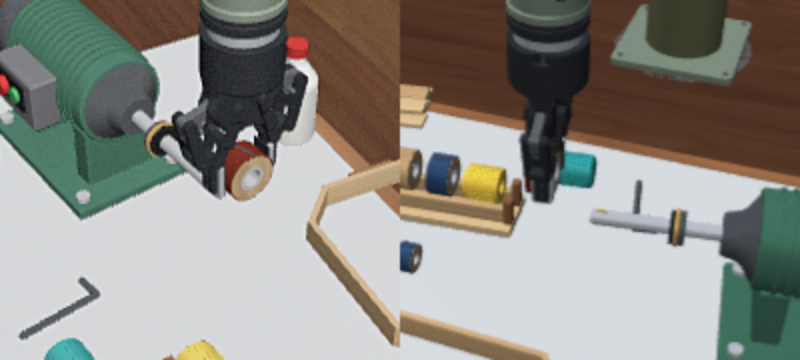

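View pics/a1wrist.png

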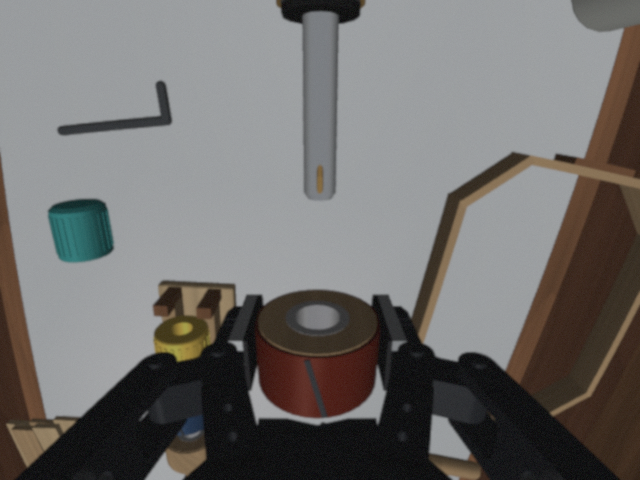

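The side and wrist views show the coarse drum held squarely, with its bush at (320,318) in line with the rod tip at (320,195). I'll lower it to rod height and compare the axes.

```bash
python3 -m inch '[[0.0008,0,-0.026,-0.007],[0,0,-0.026,0],[0,0,0,0],[0,0,0,0]]'
cat > al.py <<'E'
# alignment from the wrist view: fit cylinder of held thing & rod in TOOL frame with free axes
from h import *
import sys
from scipy.optimize import least_squares
tag,col,rr=sys.argv[1],sys.argv[2],float(sys.argv[3])
s=arm.observe(); T=tool(s); d=arm.camera('wrist'); save(d['color'],tag)
L,C,U=cloud(d,d['tool_from_camera']); R,G,B=C.T
k={'red':(R>1.8*B)&(R>40),'blue':(B>R*1.3)&(B>35),'cap':(R>1.8*B)&(R>90)}[col]
m=k&(abs(L[:,0]+.061)<.03)&(abs(L[:,1])<.035)&(abs(L[:,2])<.03)
def fit(p,r,y0,g):
    def f(q):
        v=np.array([q[1],1,q[3]]);v/=np.linalg.norm(v); w=p-np.array([q[0],y0,q[2]]); w=w-np.outer(w@v,v); return np.linalg.norm(w,axis=1)-r
    b=least_squares(f,g,loss='soft_l1',f_scale=.0005); return b.x,np.sqrt(np.mean(b.fun**2))
p=L[m]; p=p[p[:,0]<np.percentile(p[:,0],95)]
# keep rim band only
q,e=fit(p,rr,0,[-.06,0,0,0])
w=np.hypot(p[:,0]-q[0]-q[1]*p[:,1],p[:,2]-q[2]-q[3]*p[:,1]); p=p[abs(w-rr)<.0015]
q,e=fit(p,rr,0,q); h=p
print('t',s['t'],'tcp',np.round(s['ee_pos'],4),'f',np.round(s['ft_force'],1))
print('held n',len(p),'x0,dx,z0,dz',np.round(q,4),'e',round(e,4),'y range',np.round(np.percentile(p[:,1],[1,99]),4))
W=(L@T[:3,:3].T)+T[:3,3]
m=(C.max(1)-C.min(1)<40)&(abs(W[:,2]-.122)<.012)&(L[:,1]>.02)&(abs(L[:,2])<.03)&(W[:,1]<.085)&(W[:,2]<.1295)
p=L[m]
g,e=fit(p,.008,0,[np.median(p[:,0])+.005,0,0,0])
w=np.hypot(p[:,0]-g[0]-g[1]*p[:,1],p[:,2]-g[2]-g[3]*p[:,1]); p=p[abs(w-.008)<.0015]
g,e=fit(p,.008,0,g)
print('rod n',len(p),np.round(g,4),'e',round(e,4),'tip y(tool)',np.round(np.percentile(p[:,1],[0.2,1,3]),4))
yc=(h[:,1].min()+h[:,1].max())/2
off=np.array([g[0]-q[0]+(g[1]-q[1])*yc,0,g[2]-q[2]+(g[3]-q[3])*yc])
print('move needed world',np.round(T[:3,:3]@off,4),'turn needed',round(-(g[3]-q[3]),4),'pitch diff',round(g[1]-q[1],4), 'rod dir world',np.round(T[:3,:3]@[g[1],1,g[3]],4))
E
python3 al.py b1 red .025
```

```text
t: 10.85
ee_pos: [0.5927, -0.0217, 0.0616]
tool_rot: [-0.102, 1.567, 0.102]
ft_force: [-0.3, 0.4, -0.6]
finger_gap: 0.049
t 10.85 tcp [ 0.5927 -0.0217  0.0616] f [-0.3  0.4 -0.6]
held n 6067 x0,dx,z0,dz [-0.0592  0.0031 -0.0002  0.0092] e 0.0004 y range [-0.0187  0.0076]
rod n 8888 [-0.0583 -0.0039 -0.0009 -0.0008] e 0.0005 tip y(tool) [0.0451 0.0463 0.0482]
move needed world [-0.0006 -0.0001 -0.0009] turn needed 0.0099 pitch diff -0.007 rod dir world [-0.1304  0.9915  0.0035]
```

View pics/b1.png

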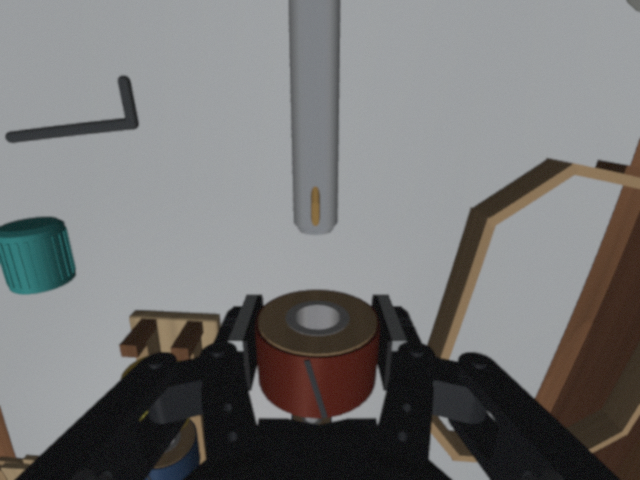

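Measured offset is about −0.6 mm in x and −0.8 mm in z, with the angle within 0.01 rad. I'll correct that and approach along the rod direction (−0.1305, 0.9915).

```bash
python3 -m inch '[[-0.0019,0.0099,-0.0008,0.003],[-0.0013,0.0099,0,0],[-0.0007,0.005,0,0],[-0.0004,0.003,0,0],[0,0,0,0]]'; python3 al.py b2 red .025;  python3 -m inch '[[-0.00033,0.0025,0,0],[-0.00033,0.0025,0,0],[-0.00033,0.0025,0,0],[-0.00033,0.0025,0,0],[-0.00033,0.0025,0,0]]'
```

```text
t: 11.52
ee_pos: [0.5877, 0.0071, 0.0599]
tool_rot: [-0.106, 1.568, 0.106]
ft_force: [-0.6, -0.8, -1.6]
finger_gap: 0.0489
t 11.525 tcp [0.5877 0.0071 0.0599] f [-0.6 -0.8 -1.6]
held n 6135 x0,dx,z0,dz [-0.0591  0.0043 -0.0002  0.0093] e 0.0004 y range [-0.0185  0.0075]
rod n 7013 [-0.0603  0.0006  0.      0.005 ] e 0.0005 tip y(tool) [0.0202 0.0208 0.0227]
move needed world [0.0002 0.     0.0012] turn needed 0.0043 pitch diff -0.0038 rod dir world [-1.293e-01  9.916e-01 -7.000e-04]
t: 12.2
ee_pos: [0.5862, 0.0194, 0.06]
tool_rot: [-0.106, 1.568, 0.105]
ft_force: [0.2, -0.5, -1.1]
finger_gap: 0.0494
```

```bash
python3 -c "
import cv2
a=cv2.imread('pics/b2.png')[150:450,170:470]; cv2.imwrite('pics/b2c.png',cv2.resize(a,(600,600)))"
```

```text
(no output)
```

View pics/b2c.png

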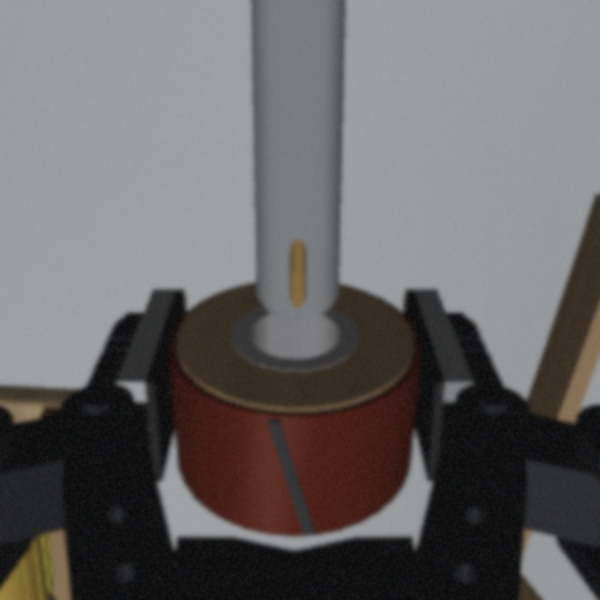

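```bash
python3 -m inch '[[-0.00013,0.0025,0.0008,0],[-0.00033,0.0025,0,0],[-0.00033,0.0025,0,0]]'; python3 al.py b3 red .025;  python3 -m inch '[[-0.00033,0.0025,0,0],[-0.00033,0.0025,0,0]]'
```

```text
t: 12.58
ee_pos: [0.5861, 0.0264, 0.0616]
tool_rot: [-0.105, 1.567, 0.104]
ft_force: [0.5, -0.7, 3.4]
finger_gap: 0.0488
t 12.575 tcp [0.5861 0.0264 0.0616] f [ 0.5 -0.7  3.4]
held n 6058 x0,dx,z0,dz [-0.0592  0.0009 -0.0002  0.0067] e 0.0004 y range [-0.0185  0.0076]
rod n 4370 [-0.0586 -0.003  -0.0007  0.0002] e 0.0005 tip y(tool) [0.0201 0.0205 0.0214]
move needed world [-0.0005 -0.0001 -0.0006] turn needed 0.0065 pitch diff -0.0039 rod dir world [-0.133   0.9911  0.0022]
t: 12.88
ee_pos: [0.5853, 0.0316, 0.0613]
tool_rot: [-0.106, 1.567, 0.105]
ft_force: [1.2, -1.9, 4.0]
finger_gap: 0.049
```

```bash
python3 -c "
import cv2
a=cv2.imread('pics/b3.png')[150:450,170:470]; cv2.imwrite('pics/b3c.png',cv2.resize(a,(600,600)))"
```

View pics/b3c.png

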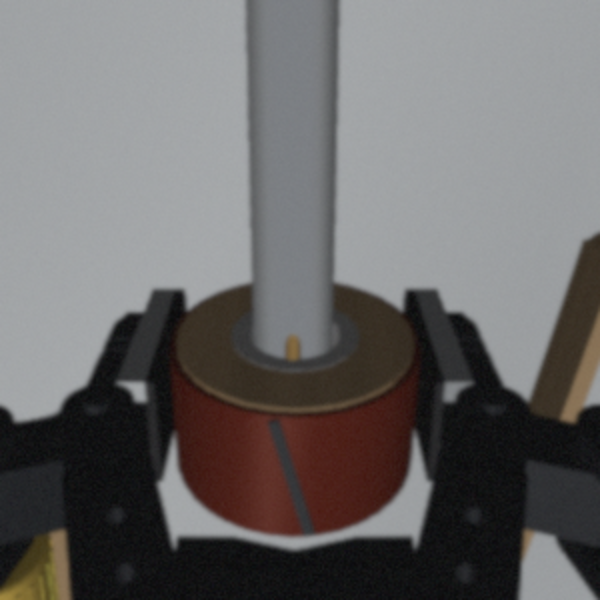

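The coarse drum is on the rod past the tip, with the strip just visible at the bush. Forces are low, so I'll continue slowly.

```bash
python3 -m inch '[[-0.0007,0.0025,-0.0003,0.003],[-0.00033,0.0025,0,0],[-0.00033,0.0025,0,0],[-0.00033,0.0025,0,0]]';python3 -m inch '[[-0.00033,0.0025,0,0],[-0.00033,0.0025,0,0],[-0.00033,0.0025,0,0],[-0.00033,0.0025,0,0]]'
```

```text
t: 13.38
ee_pos: [0.5833, 0.0416, 0.0608]
tool_rot: [-0.108, 1.567, 0.107]
ft_force: [0.4, -3.5, 5.4]
finger_gap: 0.049
t: 13.88
ee_pos: [0.5819, 0.0516, 0.0607]
tool_rot: [-0.108, 1.568, 0.107]
ft_force: [0.4, -3.7, 5.1]
finger_gap: 0.0493
```

```bash
python3 - <<'E'
import numpy as np
for f in ['w1','a1wrist','a1scene']:
    z=np.load(f+'.npz');P=z['P']
    ax=.5858-.131*(P[:,1]-.02)
    s=(P[:,1]-.022)/.9915
    m=(abs(P[:,0]-ax)<.006)&(P[:,2]>.132)&(P[:,2]<.145)&(s>.05)&(s<.13)
    print(f,m.sum(), np.round(np.percentile(s[m],[0,1,5,50,95,100]),4) if m.sum() else '')
E
python3 -m inch '[[-0.00033,0.0025,0,0],[-0.00033,0.0025,0,0],[-0.00033,0.0025,0,0],[-0.00033,0.0025,0,0],[-0.00033,0.0025,0,0]]';python3 -m inch '[[-0.00033,0.0025,0,0],[-0.00033,0.0025,0,0],[-0.00033,0.0025,0,0],[-0.00033,0.0025,0,0]]'
```

```text
w1 201 [0.0813 0.0817 0.0824 0.0892 0.0962 0.0976]
a1wrist 261 [0.0814 0.0816 0.0818 0.083  0.0846 0.0854]
a1scene 31 [0.0827 0.0828 0.0833 0.0905 0.0974 0.0982]
t: 14.5
ee_pos: [0.5798, 0.0646, 0.0602]
tool_rot: [-0.107, 1.568, 0.108]
ft_force: [2.1, -1.9, 1.8]
finger_gap: 0.049
t: 15.0
ee_pos: [0.5784, 0.0746, 0.0602]
tool_rot: [-0.107, 1.569, 0.108]
ft_force: [1.4, -1.7, 1.5]
finger_gap: 0.0492
```

```bash
python3 -m inch '[[-0.00033,0.0025,0,0],[-0.00033,0.0025,0,0],[-0.00033,0.0025,0,0],[-0.00033,0.0025,0,0],[-0.00026,0.002,0,0],[-0.00013,0.001,0,0]]';python3 -m inch '[[-0.00013,0.001,0,0],[-0.00013,0.001,0,0],[-0.00013,0.001,0,0]]'
```

```text
t: 15.75
ee_pos: [0.5766, 0.0876, 0.0602]
tool_rot: [-0.108, 1.569, 0.108]
ft_force: [1.1, -0.1, 0.6]
finger_gap: 0.0491
t: 16.12
ee_pos: [0.5763, 0.0904, 0.0603]
tool_rot: [-0.107, 1.569, 0.108]
ft_force: [-0.4, -0.3, -0.4]
finger_gap: 0.0492
```

```bash
python3 -m inch '[[-0.00013,0.001,0,0],[-0.00013,0.001,0,0]]';python3 -m inch '[[-0.00013,0.001,0,0],[-0.00013,0.001,0,0]]'
python3 - <<'E'
from h import *
d=arm.camera('side'); save(cv2.resize(d['color'][150:270,260:400],(700,600)),'c1')
E
```

```text
t: 16.38
ee_pos: [0.576, 0.0925, 0.0602]
tool_rot: [-0.107, 1.569, 0.108]
ft_force: [0.7, -0.3, -0.3]
finger_gap: 0.0491
t: 16.62
ee_pos: [0.5758, 0.0945, 0.0603]
tool_rot: [-0.107, 1.568, 0.108]
ft_force: [-0.1, -0.1, -0.0]
finger_gap: 0.0489
```

View pics/c1.png

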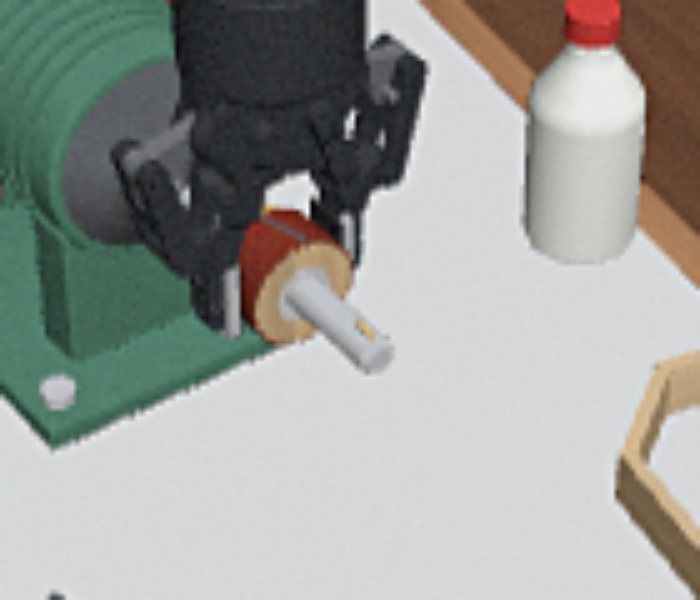

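The drum is on the rod, close to the collar but not touching yet. I'll continue in 1 mm steps.

```bash
python3 -m inch '[[-0.00013,0.001,0,0]]';python3 -m inch '[[-0.00013,0.001,0,0]]'; python3 -m inch '[[-0.00013,0.001,0,0]]'
```

```text
t: 16.8
ee_pos: [0.5758, 0.0954, 0.0604]
tool_rot: [-0.108, 1.568, 0.108]
ft_force: [0.1, 0.2, -0.7]
finger_gap: 0.0487
t: 16.92
ee_pos: [0.5758, 0.0957, 0.0604]
tool_rot: [-0.109, 1.568, 0.107]
ft_force: [1.0, -4.0, -0.2]
finger_gap: 0.0492
t: 17.05
ee_pos: [0.5758, 0.0959, 0.0604]
tool_rot: [-0.11, 1.568, 0.106]
ft_force: [0.4, -6.0, -0.8]
finger_gap: 0.0489
```

Contact with the washer came at TCP y≈0.0955, rising to 6 N. I'll release and fetch the blue drum.

```bash
python3 -m inch '[[0,0,0,0],[0,0,0,0],[0,0,0,0]]' 0.08 60; python3 -m inch '[[0,0,0.02,0],[0,0,0.04,0],[0,0,0.04,0],[-0.007,-0.03,0.02,-0.045],[-0.015,-0.055,0,0],[-0.015,-0.055,0,0],[-0.015,-0.055,-0.01,0],[-0.015,-0.055,-0.02,0],[-0.012,-0.0355,-0.02,0],[0,0,0,0],[0,0,0,0]]'
python3 - <<'E'
from h import *
s=arm.observe(); print(s['t'],np.round(tool(s),4).tolist())
d=arm.camera('wrist'); save(d['color'],'w3'); P,C,U=cloud(d,d['tool_from_camera']); R,G,B=C.T
m=(B>R*1.3)&(B>35)&(abs(P[:,1])<.03)&(abs(P[:,2])<.035)&(P[:,0]<.1)&(P[:,0]>-.05); p=P[m]; print(len(p))
z,x=circ(p[:,2],-p[:,0],.025); print('blue tool z',z,'x',-x,'y',np.percentile(p[:,1],[1,99]))
d=arm.camera('side'); save(d['color'],'side3')
E
```

```text
t: 17.42
ee_pos: [0.5757, 0.0977, 0.0606]
tool_rot: [-0.107, 1.568, 0.108]
ft_force: [-0.0, -0.0, 0.3]
finger_gap: 0.0801
t: 18.8
ee_pos: [0.497, -0.1878, 0.1307]
tool_rot: [-0.072, 1.569, 0.072]
ft_force: [-0.1, -0.0, -0.4]
finger_gap: 0.0798
18.8 [[0.0007, -0.0917, 0.9958, 0.497], [0.0005, 0.9958, 0.0917, -0.1878], [-1.0, 0.0004, 0.0007, 0.1307], [0.0, 0.0, 0.0, 1.0]]
1961
blue tool z -0.00016904270965199393 x 0.07671838276527859 y [-0.01455019  0.01035059]
```

View pics/side3.png

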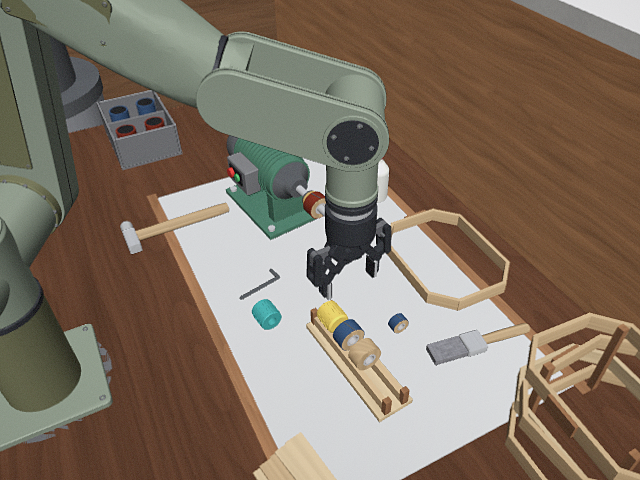

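View pics/w3.png

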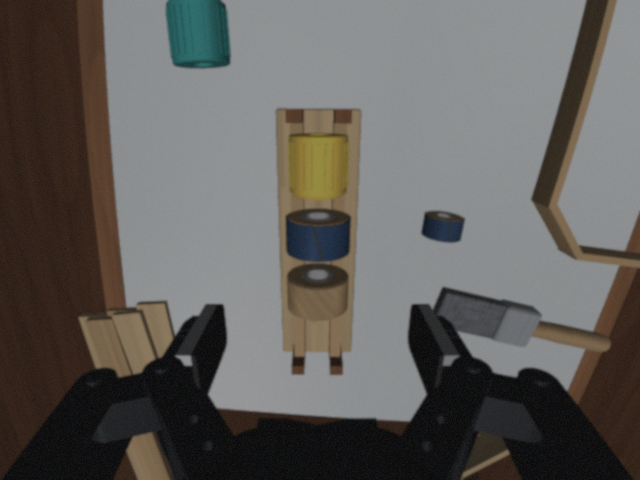

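The red drum stays on the rod (side view, (313,203)), and the blue drum is centred under the gripper at (318,235). I'll descend to it.

```bash
python3 -m inch '[[0,-0.003,-0.045,0],[0,0,-0.04,0],[0,0,-0.028,0],[0,0,-0.015,0],[0,0,-0.009,0],[0,0,0,0]]' 0.08 60; python3 -m inch '[[0,0,0,0],[0,0,0,0],[0,0,0,0],[0,0,0,0]]' 0.03 60
```

```text
t: 19.65
ee_pos: [0.4972, -0.191, -0.0063]
tool_rot: [-0.073, 1.569, 0.073]
ft_force: [-0.3, 0.7, 0.2]
finger_gap: 0.08
t: 20.15
ee_pos: [0.4982, -0.1919, -0.0052]
tool_rot: [-0.073, 1.567, 0.071]
ft_force: [1.1, 0.7, 5.9]
finger_gap: 0.0491
```

```bash
python3 -m inch '[[0,0,0.012,0],[0,0,0.03,0],[0.005,0.01,0.025,0.043],[0.025,0.053,0,0],[0.025,0.053,0,0],[0.025,0.04,0,0],[0.0135,0.013,0,0],[0,0,0,0],[0,0,0,0]]'; python3 al.py d1 blue .025
```

```text
t: 21.28
ee_pos: [0.5891, -0.0234, 0.06]
tool_rot: [-0.105, 1.57, 0.105]
ft_force: [0.8, -0.5, -0.3]
finger_gap: 0.0489
t 21.275 tcp [ 0.5891 -0.0234  0.06  ] f [ 0.8 -0.5 -0.3]
held n 6697 x0,dx,z0,dz [-0.059  -0.0037 -0.0002  0.002 ] e 0.0004 y range [-0.0114  0.0148]
rod n 7542 [-0.0599 -0.0041  0.0025  0.0051] e 0.0005 tip y(tool) [0.0462 0.0472 0.049 ]
move needed world [0.0027 0.0004 0.0009] turn needed -0.0031 pitch diff -0.0004 rod dir world [-0.1284  0.9917  0.0038]
```

View pics/d1.png

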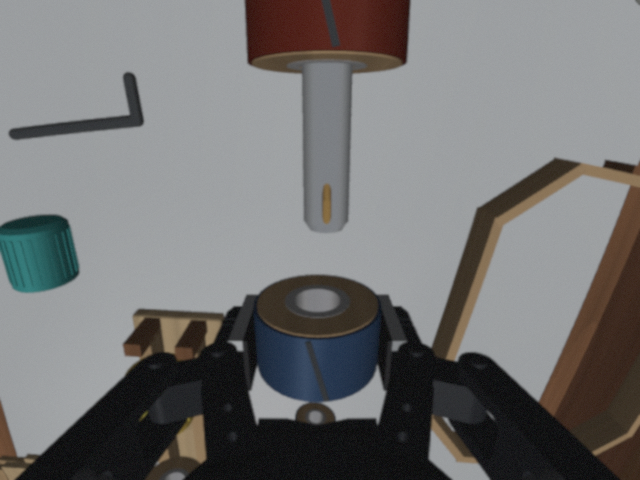

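The blue drum is held, and the coarse drum still sits inward at the top of the view. The rod tip at (325,228) is 2.7 mm right of the hole line, so I'll correct and approach.

```bash
python3 -m inch '[[0.0014,0.0099,0.0006,0],[-0.0013,0.0079,0,0],[-0.0005,0.004,0,0],[0,0,0,0]]'; python3 al.py d2 blue .025
```

```text
t: 21.82
ee_pos: [0.5896, 0.0001, 0.061]
tool_rot: [-0.107, 1.568, 0.107]
ft_force: [0.1, -0.2, 0.1]
finger_gap: 0.049
t 21.825 tcp [5.896e-01 1.000e-04 6.100e-02] f [ 0.1 -0.2  0.1]
held n 6705 x0,dx,z0,dz [-0.059  -0.0034 -0.0002  0.0031] e 0.0004 y range [-0.0113  0.0149]
rod n 5913 [-0.0591 -0.0022 -0.0009  0.0071] e 0.0005 tip y(tool) [0.0234 0.0245 0.0262]
move needed world [-0.0007 -0.0001  0.0001] turn needed -0.004 pitch diff 0.0012 rod dir world [-0.1282  0.9918  0.0022]
```

```bash
python3 -m inch '[[-0.0009,0.0025,0,0],[-0.00033,0.0025,0,0],[-0.00033,0.0025,0,0],[-0.00033,0.0025,0,0]]'; python3 -m inch '[[-0.00033,0.0025,0,0],[-0.00033,0.0025,0,0],[-0.00033,0.0025,0,0]]';python3 al.py d3 blue .025; python3 -m inch '[[-0.00033,0.0025,0,0],[-0.00033,0.0025,0,0]]'
```

```text
t: 22.38
ee_pos: [0.5878, 0.0098, 0.061]
tool_rot: [-0.106, 1.568, 0.106]
ft_force: [-0.4, 0.1, -0.7]
finger_gap: 0.0488
t: 22.75
ee_pos: [0.5874, 0.016, 0.0615]
tool_rot: [-0.108, 1.567, 0.104]
ft_force: [-0.0, -4.4, 2.3]
finger_gap: 0.049
t 22.75 tcp [0.5874 0.016  0.0615] f [-0.  -4.4  2.3]
held n 6740 x0,dx,z0,dz [-0.059  -0.0067 -0.0002  0.0036] e 0.0004 y range [-0.0114  0.0147]
rod n 3975 [-0.0586 -0.005  -0.0005 -0.0032] e 0.0005 tip y(tool) [0.0201 0.0205 0.0215]
move needed world [-0.0003 -0.     -0.0004] turn needed 0.0068 pitch diff 0.0017 rod dir world [-0.138   0.9905  0.0025]
t: 23.05
ee_pos: [0.587, 0.022, 0.0618]
tool_rot: [-0.106, 1.566, 0.105]
ft_force: [0.2, -2.4, 3.1]
finger_gap: 0.0493
```

```bash
python3 -m inch '[[-0.00063,0.0025,-0.0004,0.003],[-0.00033,0.0025,0,0],[-0.00033,0.0025,0,0],[-0.00033,0.0025,0,0]]';python3 -m inch '[[-0.00033,0.0025,0,0],[-0.00033,0.0025,0,0],[-0.00033,0.0025,0,0],[-0.00033,0.0025,0,0]]'
```

```text
t: 23.55
ee_pos: [0.5849, 0.032, 0.061]
tool_rot: [-0.109, 1.567, 0.108]
ft_force: [0.5, -4.0, 5.7]
finger_gap: 0.0487
t: 24.05
ee_pos: [0.5836, 0.042, 0.0609]
tool_rot: [-0.109, 1.567, 0.108]
ft_force: [0.7, -4.5, 5.8]
finger_gap: 0.049
```

```bash
python3 -c "
import cv2
a=cv2.imread('pics/d3.png')[150:450,170:470]; cv2.imwrite('pics/d3c.png',cv2.resize(a,(600,600)))"
```

```text
(no output)
```

View pics/d3c.png

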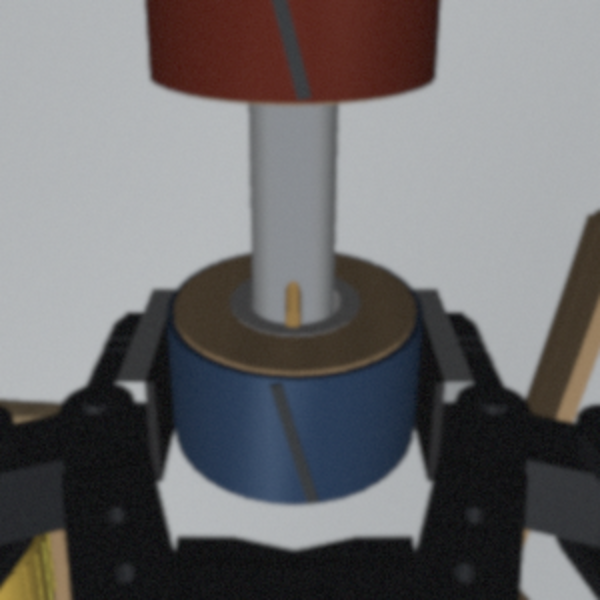

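```bash
python3 -m inch '[[-0.00033,0.0025,0,0],[-0.00033,0.0025,0,0],[-0.00033,0.0025,0,0],[-0.00033,0.0025,0,0],[-0.00013,0.001,0,0]]';python3 -m inch '[[-0.00013,0.001,0,0],[-0.00013,0.001,0,0],[-0.00013,0.001,0,0]]';python3 -m inch '[[-0.00013,0.001,0,0],[-0.00013,0.001,0,0]]'
```

```text
t: 24.68
ee_pos: [0.5816, 0.0535, 0.0602]
tool_rot: [-0.108, 1.569, 0.109]
ft_force: [1.2, -1.5, 0.9]
finger_gap: 0.049
t: 25.05
ee_pos: [0.581, 0.0563, 0.0603]
tool_rot: [-0.108, 1.569, 0.109]
ft_force: [1.6, -0.8, -0.1]
finger_gap: 0.0489
t: 25.3
ee_pos: [0.5807, 0.0583, 0.0603]
tool_rot: [-0.108, 1.569, 0.109]
ft_force: [-0.4, -0.0, 0.0]
finger_gap: 0.049
```

```bash
python3 -m inch '[[-0.00013,0.001,0,0]]';python3 -m inch '[[-0.00013,0.001,0,0]]'; python3 -m inch '[[-0.00013,0.001,0,0]]';python3 -m inch '[[-0.00013,0.001,0,0]]'
```

```text
t: 25.42
ee_pos: [0.5806, 0.0594, 0.0603]
tool_rot: [-0.108, 1.569, 0.109]
ft_force: [-0.2, -0.5, -0.3]
finger_gap: 0.0489
t: 25.55
ee_pos: [0.5805, 0.0603, 0.0603]
tool_rot: [-0.108, 1.569, 0.109]
ft_force: [0.0, -0.5, -0.1]
finger_gap: 0.049
t: 25.68
ee_pos: [0.5805, 0.0604, 0.0604]
tool_rot: [-0.11, 1.569, 0.107]
ft_force: [1.2, -4.2, -2.0]
finger_gap: 0.0494
t: 25.8
ee_pos: [0.5805, 0.0606, 0.0604]
tool_rot: [-0.111, 1.569, 0.106]
ft_force: [0.3, -6.7, -1.7]
finger_gap: 0.049
```

The blue drum met the coarse one at TCP y≈0.0604 (6.7 N). I'll release and fetch the yellow cap.

```bash
python3 -m inch '[[0,0,0,0],[0,0,0,0],[0,0,0,0]]' 0.08 60; python3 -m inch '[[0,0,0.02,0],[0,0,0.04,0],[0,0,0.04,0],[-0.0125,-0.028,0.01,-0.045],[-0.024,-0.055,0,0],[-0.024,-0.055,-0.01,0],[-0.024,-0.055,-0.02,0],[-0.003,-0.0085,-0.02,0],[0,0,0,0],[0,0,0,0]]'
python3 - <<'E'
from h import *
s=arm.observe(); print(s['t'],np.round(tool(s),4).tolist())
d=arm.camera('wrist'); save(d['color'],'w4'); P,C,U=cloud(d,d['tool_from_camera']); R,G,B=C.T
m=(R>B*1.8)&(R>90)&(G>.6*R)&(abs(P[:,1])<.045)&(abs(P[:,2])<.035)&(P[:,0]<.09)&(P[:,0]>-.05); p=P[m]; print(len(p))
z,x=circ(p[:,2],-p[:,0],.022); print('cap tool z',z,'x',-x,'y',np.percentile(p[:,1],[1,99]))
for a in (-.015,0,.015):
    k=abs(p[:,1]-a-p[:,1].mean())<.005; print(a,circ(p[k,2],-p[k,0],.022))
d=arm.camera('side'); save(d['color'],'side4')
E
```

```text
t: 26.18
ee_pos: [0.5807, 0.0625, 0.0607]
tool_rot: [-0.108, 1.568, 0.109]
ft_force: [-0.4, -0.1, -0.4]
finger_gap: 0.08
t: 27.42
ee_pos: [0.4942, -0.1382, 0.1216]
tool_rot: [-0.074, 1.568, 0.074]
ft_force: [-0.1, -0.3, -0.0]
finger_gap: 0.0799
27.425 [[0.0011, -0.0936, 0.9956, 0.4942], [-0.0, 0.9956, 0.0936, -0.1382], [-1.0, -0.0001, 0.0011, 0.1216], [0.0, 0.0, 0.0, 1.0]]
3278
cap tool z -0.0016452876587704404 x 0.0714842425698182 y [-0.02110055  0.02179029]
-0.015 [-0.00177609 -0.07150504]
0 [-0.00156277 -0.07140707]
0.015 [-0.00157569 -0.07139623]
```

View pics/side4.png

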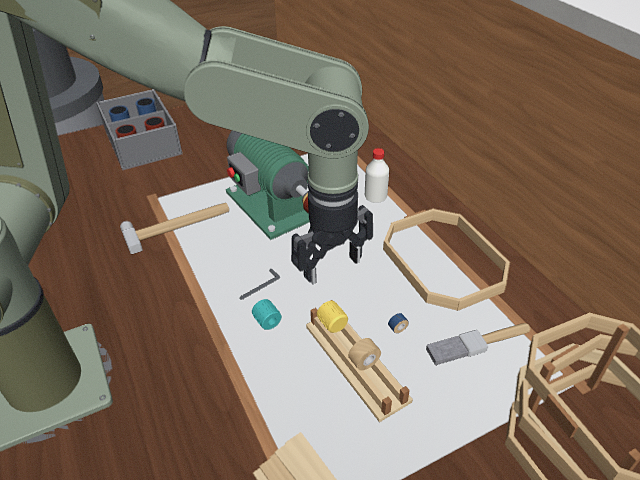

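View pics/w4.png

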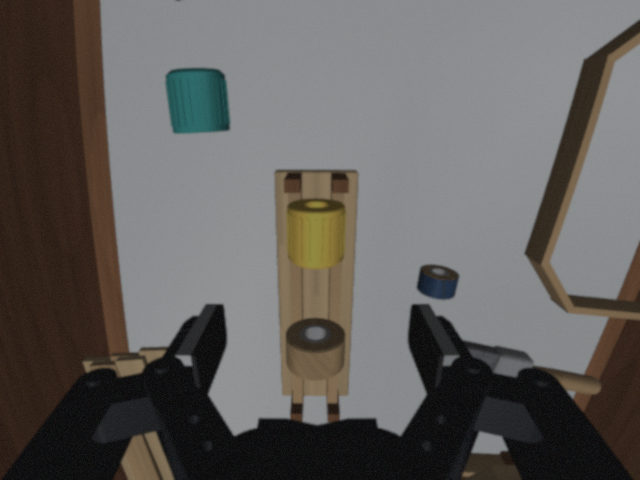

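The yellow cap is under the gripper at (316,232), 1.6 mm to the −x side. I'll correct that, descend and grip.

```bash
python3 -m inch '[[-0.0016,0,-0.045,0],[0,0,-0.035,0],[0,0,-0.025,0],[0,0,-0.014,0],[0,0,-0.009,0],[0,0,0,0]]' 0.08 80; python3 -m inch '[[0,0,0,0],[0,0,0,0],[0,0,0,0],[0,0,0,0]]' 0.03 80
```

```text
t: 28.28
ee_pos: [0.4922, -0.1386, -0.007]
tool_rot: [-0.073, 1.569, 0.073]
ft_force: [-0.2, 1.0, 0.3]
finger_gap: 0.08
t: 28.78
ee_pos: [0.4936, -0.1394, -0.0058]
tool_rot: [-0.074, 1.566, 0.072]
ft_force: [2.1, 0.4, 6.0]
finger_gap: 0.0427
```

```bash
python3 -m inch '[[0,0,0.012,0],[0,0,0.03,0],[0.005,0.005,0.028,0.041],[0.03,0.04,0,0],[0.03,0.04,0,0],[0.025,0.02,0,0],[0.01,0.006,0,0],[0,0,0,0],[0,0,0,0]]'; python3 al.py e1 cap .022
```

```text
t: 29.9
ee_pos: [0.5905, -0.0286, 0.0624]
tool_rot: [-0.104, 1.57, 0.104]
ft_force: [0.3, 0.3, -0.8]
finger_gap: 0.042
t 29.9 tcp [ 0.5905 -0.0286  0.0624] f [ 0.3  0.3 -0.8]
held n 9537 x0,dx,z0,dz [-0.0558  0.003  -0.0002  0.0046] e 0.0005 y range [-0.0177  0.0222]
rod n 2872 [-0.0564 -0.0214  0.0024 -0.0044] e 0.0005 tip y(tool) [0.0221 0.0225 0.0517]
move needed world [0.0026 0.0003 0.0006] turn needed 0.009 pitch diff -0.0244 rod dir world [-0.1369  0.9906  0.0215]
```

View pics/e1.png

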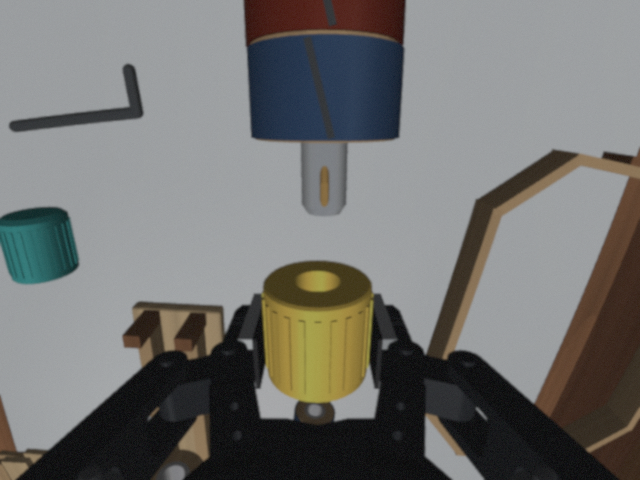

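```bash
sed -i "s/(L\[:,1\]>.02)/(L[:,1]>float(sys.argv[4]))/; s/(W\[:,1\]<.085)/(W[:,1]<.047)\&(L[:,0]<-.058)/" al.py; python3 -m inch '[[0.0018,0.006,0.0012,0.002],[-0.0005,0.006,0,0],[-0.0003,0.002,0,0],[0,0,0,0]]'; python3 al.py e2 cap .022 .028
```

```text
t: 30.45
ee_pos: [0.5927, -0.0134, 0.064]
tool_rot: [-0.107, 1.568, 0.107]
ft_force: [0.0, 0.2, -1.1]
finger_gap: 0.0428
t 30.45 tcp [ 0.5927 -0.0134  0.064 ] f [ 0.   0.2 -1.1]
held n 9527 x0,dx,z0,dz [-0.0558  0.0037 -0.0002  0.0041] e 0.0005 y range [-0.0175  0.0223]
rod n 2161 [-0.0554 -0.0144 -0.0024  0.0097] e 0.0005 tip y(tool) [0.0365 0.037  0.0378]
move needed world [-0.0021 -0.0003 -0.0003] turn needed -0.0055 pitch diff -0.0181 rod dir world [-0.1265  0.992   0.0144]
```

```bash
python3 -m inch '[[-0.0022,0.0025,0.0003,0],[-0.0003,0.0025,0,0],[0,0,0,0]]'; python3 al.py e3 cap .022 .026; python3 -c "
import cv2
a=cv2.imread('pics/e3.png')[150:450,170:470]; cv2.imwrite('pics/e3c.png',cv2.resize(a,(600,600)))"
```

```text
t: 30.88
ee_pos: [0.5902, -0.0085, 0.0643]
tool_rot: [-0.107, 1.568, 0.107]
ft_force: [-0.4, 0.4, -2.3]
finger_gap: 0.0423
t 30.875 tcp [ 0.5902 -0.0085  0.0643] f [-0.4  0.4 -2.3]
held n 9519 x0,dx,z0,dz [-0.0557  0.0034 -0.0002  0.0049] e 0.0005 y range [-0.0175  0.0223]
rod n 1962 [-0.0547 -0.0247 -0.0004  0.0065] e 0.0005 tip y(tool) [0.0314 0.0317 0.0325]
move needed world [-0.0002 -0.     -0.0009] turn needed -0.0015 pitch diff -0.0281 rod dir world [-0.1294  0.9916  0.0247]
```

View pics/e3c.png

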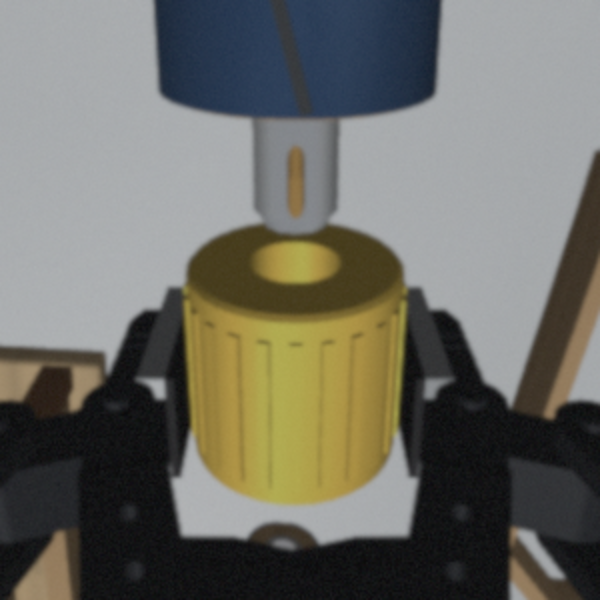

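Alignment is good: the rod tip at (297,230) in the crop sits over the hole at (297,262). I'm inserting the cap slowly.

```bash
python3 -m inch '[[-0.0004,0.0025,0,0],[-0.00033,0.0025,0,0],[-0.00033,0.0025,0,0],[-0.00033,0.0025,0,0]]'; python3 -m inch '[[-0.00033,0.0025,0,0]]'; python3 al.py e4 cap .022 .026;  python3 -m inch '[[-0.00033,0.0025,0,0]]'
```

```text
t: 31.42
ee_pos: [0.5889, 0.0015, 0.0643]
tool_rot: [-0.107, 1.568, 0.107]
ft_force: [-0.1, -0.3, -0.3]
finger_gap: 0.0427
t: 31.55
ee_pos: [0.5886, 0.004, 0.0644]
tool_rot: [-0.107, 1.568, 0.107]
ft_force: [0.4, 0.9, -0.7]
finger_gap: 0.0425
t 31.55 tcp [0.5886 0.004  0.0644] f [ 0.4  0.9 -0.7]
held n 9090 x0,dx,z0,dz [-0.0557  0.0028 -0.0002  0.0053] e 0.0006 y range [-0.0175  0.0224]
rod n 1070 [-0.0559  0.0014 -0.0007  0.0133] e 0.0005 tip y(tool) [0.026  0.0261 0.0263]
move needed world [-0.0004 -0.0001  0.0002] turn needed -0.008 pitch diff -0.0013 rod dir world [-0.1225  0.9926 -0.0014]
t: 31.72
ee_pos: [0.5883, 0.0063, 0.0644]
tool_rot: [-0.107, 1.568, 0.107]
ft_force: [-0.4, -0.8, -0.8]
finger_gap: 0.0427
```

```bash
python3 -m inch '[[-0.00033,0.0025,0,0],[-0.00033,0.0025,0,0]]'; python3 -m inch '[[-0.00033,0.0025,0,0],[-0.00033,0.0025,0,0]]';python3 -m inch '[[-0.00026,0.002,0,0],[-0.00013,0.001,0,0],[-0.00013,0.001,0,0]]'
```

```text
t: 31.98
ee_pos: [0.5882, 0.0109, 0.0649]
tool_rot: [-0.108, 1.567, 0.106]
ft_force: [0.7, -3.6, 1.4]
finger_gap: 0.0424
t: 32.22
ee_pos: [0.5875, 0.0161, 0.0649]
tool_rot: [-0.107, 1.567, 0.106]
ft_force: [-0.1, -2.5, 1.9]
finger_gap: 0.0427
t: 32.6
ee_pos: [0.5868, 0.0203, 0.0646]
tool_rot: [-0.107, 1.567, 0.107]
ft_force: [-0.1, -2.4, 3.1]
finger_gap: 0.0425
```

```bash
python3 -m inch '[[-0.00013,0.001,0,0],[-0.00013,0.001,0,0],[-0.00013,0.001,0,0]]'; python3 -m inch '[[-0.00013,0.001,0,0]]';python3 -m inch '[[-0.00013,0.001,0,0]]';python3 -m inch '[[-0.00013,0.001,0,0]]'
```

```text
t: 32.98
ee_pos: [0.5862, 0.0232, 0.0645]
tool_rot: [-0.107, 1.568, 0.107]
ft_force: [-0.2, -3.0, 3.2]
finger_gap: 0.0426
t: 33.1
ee_pos: [0.586, 0.0243, 0.0644]
tool_rot: [-0.107, 1.568, 0.107]
ft_force: [-0.5, -2.4, 4.5]
finger_gap: 0.0425
t: 33.22
ee_pos: [0.5858, 0.0253, 0.0644]
tool_rot: [-0.107, 1.568, 0.107]
ft_force: [-0.2, -2.4, 4.0]
finger_gap: 0.0428
t: 33.35
ee_pos: [0.5858, 0.0256, 0.0645]
tool_rot: [-0.108, 1.568, 0.106]
ft_force: [0.4, -6.1, 3.5]
finger_gap: 0.0425
```

Contact came at y≈0.0256, where I expected it, with about 3 N of strip drag. I'll build the press up step by step to about 18–20 N at the wrist.

```bash
python3 -m inch '[[-0.00013,0.001,0,0]]';python3 -m inch '[[-0.00013,0.001,0,0]]';python3 -m inch '[[-0.00013,0.001,0,0]]'
```

```text
t: 33.48
ee_pos: [0.5857, 0.0257, 0.0645]
tool_rot: [-0.11, 1.568, 0.105]
ft_force: [0.7, -8.4, 3.9]
finger_gap: 0.0423
t: 33.6
ee_pos: [0.5857, 0.0259, 0.0645]
tool_rot: [-0.111, 1.568, 0.104]
ft_force: [0.6, -9.6, 4.0]
finger_gap: 0.0426
t: 33.72
ee_pos: [0.5857, 0.0261, 0.0645]
tool_rot: [-0.112, 1.568, 0.103]
ft_force: [0.5, -12.3, 3.6]
finger_gap: 0.0424
```

```bash
python3 -m inch '[[-0.00013,0.001,0,0]]';python3 -m inch '[[-0.00013,0.001,0,0]]';python3 -m inch '[[-0.00013,0.001,0,0]]'
```

```text
t: 33.85
ee_pos: [0.5857, 0.0262, 0.0646]
tool_rot: [-0.113, 1.568, 0.102]
ft_force: [1.1, -15.0, 3.2]
finger_gap: 0.0428
t: 33.98
ee_pos: [0.5857, 0.0263, 0.0647]
tool_rot: [-0.114, 1.568, 0.1]
ft_force: [1.2, -16.8, 3.2]
finger_gap: 0.0426
t: 34.1
ee_pos: [0.5857, 0.0264, 0.0647]
tool_rot: [-0.115, 1.568, 0.099]
ft_force: [1.4, -18.9, 3.1]
finger_gap: 0.0426
```

```bash
python3 -m inch '[[-0.0001,0.0008,0,0]]'; python3 -m inch '[[0,0,0,0],[0,0,0,0],[0,0,0,0]]';python3 -m inch '[[0,0,0,0],[0,0,0,0]]'
python3 - <<'E'
from h import *
s=arm.observe(); print(s['t'],np.round(s['ft_force'],1))
d=arm.camera('side'); save(cv2.resize(d['color'][150:270,260:400],(700,600)),'f1')
E
```

```text
t: 34.22
ee_pos: [0.5857, 0.0265, 0.0647]
tool_rot: [-0.116, 1.568, 0.099]
ft_force: [0.8, -20.2, 3.7]
finger_gap: 0.0425
t: 34.6
ee_pos: [0.5857, 0.0265, 0.0648]
tool_rot: [-0.115, 1.568, 0.099]
ft_force: [0.9, -18.6, 3.9]
finger_gap: 0.0427
t: 34.85
ee_pos: [0.5857, 0.0265, 0.0648]
tool_rot: [-0.115, 1.567, 0.099]
ft_force: [1.5, -18.7, 3.6]
finger_gap: 0.0424
34.85 [  1.5 -18.7   3.6]
```

View pics/f1.png

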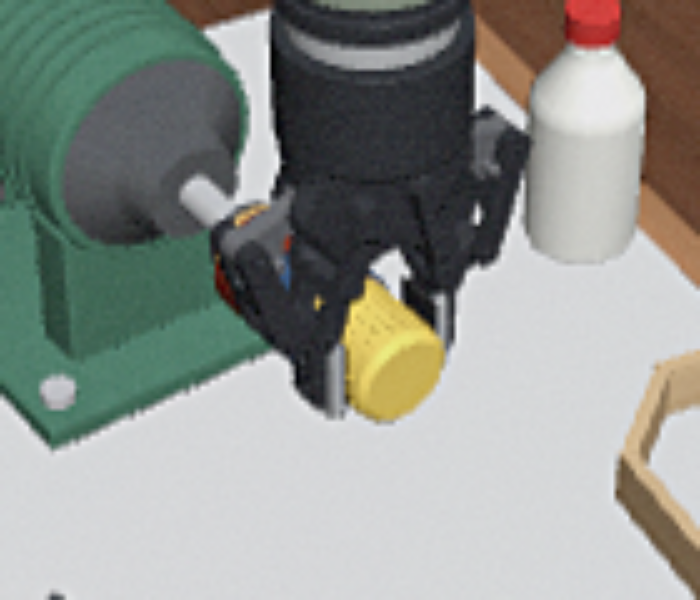

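```bash
python3 -m inch '[[-0.0001,0.0008,0,0],[0,0,0,0],[0,0,0,0],[0,0,0,0],[0,0,0,0]]'; python3 -m inch '[[0.00026,-0.002,0,0],[0.0002,-0.0015,0,0],[0.0002,-0.001,0,0],[0,0,0,0]]'
```

```text
t: 35.52
ee_pos: [0.5857, 0.0266, 0.0648]
tool_rot: [-0.116, 1.567, 0.098]
ft_force: [1.1, -20.3, 2.7]
finger_gap: 0.0428
t: 36.02
ee_pos: [0.5856, 0.0263, 0.0645]
tool_rot: [-0.111, 1.568, 0.103]
ft_force: [-0.0, -9.9, 3.4]
finger_gap: 0.0427
```

```bash
python3 -m inch '[[0.0002,-0.0015,0,0],[0,0,0,0]]'; python3 -m inch '[[0,0,0,0],[0,0,0,0],[0,0,0,0]]' 0.08 60; python3 -m inch '[[0,0,0.02,0],[0,0,0.03,0],[0,0,0.03,0],[-0.01,-0.03,0.05,0],[-0.01,-0.04,0.04,0],[-0.02,-0.05,0.02,0],[-0.02,-0.05,0,0],[0,0,0,0],[0,0,0,0]]'
cat > fin.py <<'E'
from h import *
import sys
s=arm.observe(); print(s['t']); T=tool(s)
for c in ['wrist','scene','side']:
    d=arm.camera(c); save(d['color'],sys.argv[1]+c)
    P,C,U=cloud(d,T@d['tool_from_camera'] if c=='wrist' else None); R,G,B=C.T
    m=(P[:,2]>.09)&(abs(P[:,1]-.05)<.09)&(abs(P[:,0]-.58)<.045)
    u=np.array([-.1305,.9914]); 
    for n,k,r in [('red',(R>1.8*B)&(R>40)&(G<.6*R),.025),('blue',(B>R*1.3)&(B>35),.025),('cap',(R>1.8*B)&(R>80)&(G>.65*R),.022)]:
        p=P[m&k]
        if len(p)<30: print(c,n,len(p)); continue
        a=(p[:,:2]-[.585,.023])@u; lat=(p[:,:2]-[.585,.023])@[u[1],-u[0]]
        x,z=circ(lat,p[:,2],r)
        print(c,n,len(p),'along',np.round(np.percentile(a,[1,99])*1000,1),'lat',round(x*1000,1),'z',round(z*1000,1))
E
python3 fin.py g
```

```text
t: 36.28
ee_pos: [0.5856, 0.0261, 0.0645]
tool_rot: [-0.109, 1.568, 0.105]
ft_force: [0.2, -6.9, 4.9]
finger_gap: 0.0427
t: 36.65
ee_pos: [0.5847, 0.0286, 0.0636]
tool_rot: [-0.106, 1.57, 0.108]
ft_force: [-0.4, -1.4, -0.1]
finger_gap: 0.0796
t: 37.78
ee_pos: [0.5254, -0.1415, 0.2539]
tool_rot: [-0.105, 1.569, 0.108]
ft_force: [0.2, 0.1, -0.2]
finger_gap: 0.0803
37.775
wrist red 0
wrist blue 0
wrist cap 2783 along [-19.6  14.3] lat 0.9 z 120.5
scene red 290 along [55.8 80.8] lat -1.5 z 119.3
scene blue 296 along [28.  52.7] lat -1.2 z 119.3
scene cap 468 along [-15.8  89.9] lat -1.8 z 120.7
side red 149 along [54.2 80.9] lat -0.6 z 119.1
side blue 149 along [26.  54.5] lat -0.0 z 119.5
side cap 471 along [-20.4  90.1] lat 0.3 z 120.1
```

```bash
python3 -c "
import cv2,numpy as np
a=cv2.imread('pics/gside.png')[150:270,260:400];b=cv2.imread('pics/gscene.png')[200:320,300:440]
cv2.imwrite('pics/gm.png',cv2.resize(np.hstack([a,b]),(800,343)))"
```

```text
(no output)
```

View pics/gm.png

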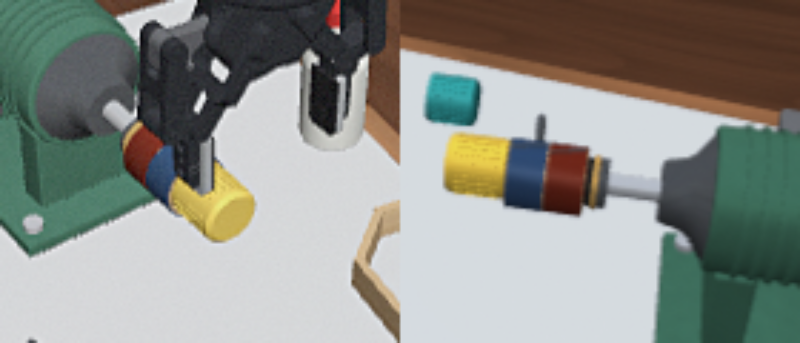

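View pics/gscene.png

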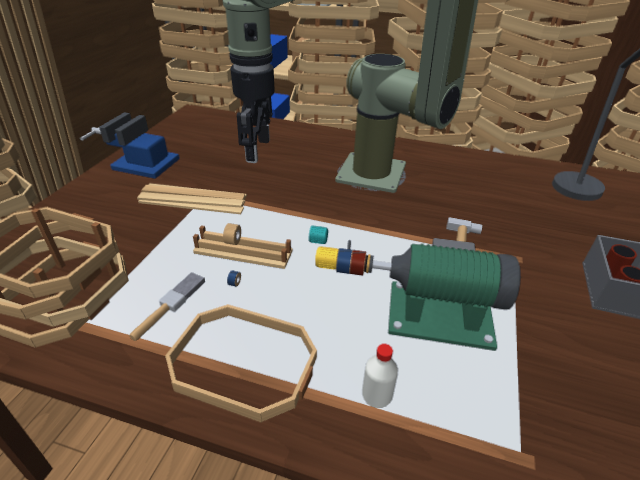

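The scene view shows the stack tight on the rod: cap at (327,258), blue at (343,261), red at (358,263), all against the collar. The bare core is still in the rack at (232,234), and the bystanders haven't moved. I'm handing the job in.

```bash
python3 -c "
from workcell import arm
print(arm.finish_job())"
```

```text
the job is handed in; nothing more can be done
None
```

I slid the coarse drum onto the rod until it met the rubber washer, about 81 mm in from the tip. The blue fine drum went up against it, and the yellow cap went on last. I pressed the cap with about 19–20 N at the wrist for over half a second; about 3 N of that is drag from the spring strip. I then eased off, opened the gripper and moved clear. The job was handed in at about 38 s; no verdict was reported.

**Last checks:**
- **Position:** the scene and side cameras put the coarse drum's centre at about 68 mm and the fine drum's at about 40 mm inward of the tip. The cap face works out at about 25 mm. All three parts are within about 2 mm of the axis.
- **Gaps:** no gaps show in the pictures.
- **Forces:** the highest wrist force I read while pushing was about 20 N. The individual contact forces were not measured directly.
- **Other objects:** the bare core and the bystanders look unmoved.

**What disagreed or failed:**
- **Missed grasp:** my first try at the coarse drum closed above it without moving it. The fingers really end about 4 cm (shut) to 5 cm (open) short of the reported tool point. I measured this with the wrist camera and allowed for it afterwards.
- **Sideways disagreement:** the cameras differed by 1–3 mm sideways, so I lined up each part using the wrist view alone.
- **Last wrist view:** it saw only part of the cap and neither drum, so it confirms less than the other two.

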